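Sort tested specimens into their trays beside the hardness tester

TASK

Put the tested pieces away: both black round mounted specimens into the round dish, both steel bars into the long white tray, and the square steel reference block into the small square wooden tray. Each must end lying flat on the floor of its tray, the same side up as now, nothing on top of another. Leave the brass objective and the black loupe standing where they are.

Things in the scene. Friction and masses are not known exactly. Their poses are not given: they have to be found in the camera images.
- mount_round: Resin-mounted specimen: upright black plastic disc 32 mm in diameter, 22 mm tall, with a round bright metal section (14 mm across) in the middle of its top face; about 45 g. Origin: centre of its underside; z up. Loose, stands or lies on the table at the start at any of seven places in a shallow arc in front of the robot, neighbours about 90 to 130 mm apart.
- mount_square: Resin-mounted specimen: upright black plastic disc 32 mm in diameter, 22 mm tall, with a square bright metal section (14 mm) in the middle of its top face; about 45 g. Origin: centre of its underside; z up. Loose, stands or lies on the table at the start at any of seven places in a shallow arc in front of the robot, neighbours about 90 to 130 mm apart.
- bar_short: Notched impact-test bar of bare steel, 55 mm long, 10 mm wide and 10 mm high, with a dark notch line across the middle of its top; about 43 g. Long axis: its x (within 0.5 rad of the robot's x at the start). Origin: centre of its underside; z up. Loose, stands or lies on the table at the start at any of seven places in a shallow arc in front of the robot, neighbours about 90 to 130 mm apart.
- bar_long: Plain steel impact-test bar, 70 mm long, 12 mm wide and 12 mm high, no notch; about 79 g. Long axis: its x (within 0.5 rad of the robot's x at the start). Origin: centre of its underside; z up. Loose, stands or lies on the table at the start at any of seven places in a shallow arc in front of the robot, neighbours about 90 to 130 mm apart.
- test_block: Square steel hardness reference block, 44 x 44 mm, 16 mm high; about 240 g. Sides along its x and y (yaw within 0.4 rad at the start). Origin: centre of its underside; z up. Loose, stands or lies on the table at the start at any of seven places in a shallow arc in front of the robot, neighbours about 90 to 130 mm apart.
- round_dish: Round shallow aluminium dish for the mounted specimens, 108 mm outside and 100 mm inside diameter, rim 12 mm above the table, inner floor 4 mm above the table. Origin: its centre at table height; z up. Fixed to the table; its place among three along the far row changes.
- long_tray: White plastic rectangular tray for the steel bars, outside 98 mm (its x) by 138 mm (its y), inside 90 x 130 mm, rim 8 mm above the table, inner floor 3 mm above the table. Origin: its centre at table height; z up. Fixed to the table; its place among three along the far row changes, and it is turned a little.
- square_tray: Small square brown wooden tray for the reference block, outside 82 x 82 mm, inside 74 x 74 mm along its x and y, rim 8 mm above the table, inner floor 3 mm above the table. Origin: its centre at table height; z up. Fixed to the table; its place among three along the far row changes, and it is turned a little.
- objective: Microscope objective, to be left alone: brass, standing upright, 30 mm in diameter with a black band, tapering to the top, 45 mm tall; 120 g. Origin: centre of its underside; z up. Loose, stands or lies on the table at the start at any of seven places in a shallow arc in front of the robot, neighbours about 90 to 130 mm apart.
- loupe: Stand loupe, to be left alone: upright cylinder, wider and taller than the mounts: 44 mm in diameter, 38 mm tall, black with a clear foot and a 36 mm glass lens on top; 90 g. Origin: centre of its underside; z up. Loose, stands or lies on the table at the start at any of seven places in a shallow arc in front of the robot, neighbours about 90 to 130 mm apart.
Not all that is in view belongs to the job. What is shaped like the mount_round but orange is not meant.

How it is judged:
By the outcome, as a careful person would: the job done as asked, in the order asked, and still so for the second after the job is handed in, with the robot touching nothing.
It also fails if it takes over 120 s, if anything falls off the work surface, if the arm or the gripper's body presses on something with over 40 N, if the wrist force passes 120 N, or if a joint passes its speed limit or range.

ROBOT

A 6-joint arm with a two-finger parallel gripper is mounted at the origin on the work surface. World frame = base frame: x ahead of the robot, y to its left, z up, the work surface at z = 0. Lengths are in m, angles in rad, forces in N, time in s.
With the tool pointing down it reaches from about 0.375 to 0.975 m from the base axis. Payload 3.8 kg.
Tool frame: the origin (TCP) lies midway between the tips of the shut fingers; the grasp point (between the pads) lies 19 mm behind it; z points along the fingers, y is the line along which they close (so a half turn about z gives the same grasp; the last joint's range is limited). The gripper opens to 85 mm and grips with 20 to 120 N. Pads are 22 mm wide; open, the fingers measure 114 mm over their backs; the gripper's body (76 mm by 85 mm) begins 54 mm behind the grasp point. The pads swing forward as they close: fully open they stand 13 mm farther back than shut.
Start: joints at [1.257, 0.264, 1.604, -0, 1.274, -0.037], TCP at [0.184, 0.649, 0.231] pointing down, gripper open.
Joint ranges: [-2.63, 2.63], [-0.94, 2.18], [0.31, 2.57], [-1.31, 4.45], [0, 2.66], [-2.55, 2.55]. Speed limits (rad/s): [2.57, 2.57, 3.14, 3.14, 3.14, 3.14].

INTERFACE

Orientations are given as a rotation vector (axis times angle).
In Python, from workcell import bot, read_camera, camera_info, ticket gives the robot as it stands.
- The arm moves only by the tool servo_tool, never from a script. Its argument "targets" is a list of rows, each an object of numbers: "hand": the closure, from -1 (fully open) to 1 (shut); "x", "y", "z": the shift along the tool's x, y, z as a fraction of full scale; "roll": the turn about the tool's z as a fraction of full scale. In form: [{"hand": .., "x": .., "y": .., "z": .., "roll": ..}, ...]. A call has 1 to 10 rows; each row is the pose to reach, as a shift and turn from the pose commanded when the call began, along the tool's axes at that moment, turning the shorter way round; what a row does not reach only later rows make up. Full scale, the value 1, is 50 cm for a shift and 180 degrees for a turn. A row lasts 1/12 s, in which the tool goes at most 41.7 mm and 7.16 degrees, less where a joint would pass 70% of its speed; a pose out of reach is approached as far as the arm can. A call with a number of a shift or a turn outside -1 to 1 is refused whole. A call with a gripper value outside its range is refused whole. The fingers move at their own pace and stop on an object; "grip_force" is the grip in N (left out, the last holds). Time passes only in rows, so rows that repeat a pose let the fingers close. It gives the time, the measured TCP pose, the force, the opening and the grip force at its end, in the units of the state.
- bot.read_state(): the state, without advancing time (a new reading comes with each control period).
- read_camera(name): name is "side" or "top" or "wrist"; returns the picture (420x560x3 uint8, red, green, blue); there is no depth.
- camera_info(name): a dict with "fx", "fy", "cx", "cy" (pixels), "k1" (the pictures are not rectified: a ray, as slopes to the right and down, at radius r is drawn at 1 + k1 r^2 times it, then the intrinsics apply), "eye" and "orientation" of the camera in the world; the wrist camera has in their place "T_tool_cam" (4x4, takes a point from camera to tool coordinates, whose origin is the TCP and whose axes are the flange's). Camera axes: x right, y down, z forward; pixel columns grow to the right and rows downward; lengths in m; the calibration is good to about 2 mm. A picture is of the moment at which its call begins: read the wrist's pose just before it. camera_info takes no time and is no camera call.
- ticket.finish_job(): hands the job in; it is judged then, once.
The state is a dict: "time": time; "q": joint angles; "joint_vel": joint speeds; "joint_torque": joint torques, N m; "tool_pos": TCP position; "tcp_rot": TCP orientation; "wrist_force": force on the tool from outside, world axes, zero at the start; "torque": the same for the moment, N m; "width": opening from 0.0 (shut) to 1.0 (fully open); "grip_force": force on a finger pad.
Only numpy, scipy, OpenCV 4.12 (cv2) and the standard library are available. Lean on these libraries where they do the work, as an engineer would, in place of code of your own. Each camera call takes 0.05 s, during which the arm holds its last target. There are 200 camera calls.

## Working session

There is one attempt and no reset: what is moved stays moved. The work goes in short steps, Python scripts to look and compute and a tool call to move; the robot and the scene stay as the last step left them, time stands still between calls to the robot, and variables do not carry over. Pictures are saved under pics/ and viewed, at most 18 in all, crops included, and the job is handed in when it is done.

Besides the shell and the picture viewer there is one more tool, called after ">>>" as name(argument=value, ...), one argument or row to a line, values as JSON. servo_tool: Moves the arm, as the interface text tells. Its arguments: {"type":"object","properties":{"targets":{"type":"array"},"grip_force":{"type":"number"}},"required":["targets"]}

```bash
mkdir -p pics; ls; python3 - <<'E'
from workcell import bot, read_camera, camera_info
import cv2
print(bot.read_state())
for n in ("top","side","wrist"):
    print(n,camera_info(n))
for n in ("top","side"):
    cv2.imwrite(f"pics/{n}0.png",read_camera(n)[:,:,::-1])
E
```

```text
pics
{'time': 0.0, 'q': array([ 1.25713272e+00,  2.64777311e-01,  1.60538140e+00,  2.90477370e-05,
        1.27368451e+00, -3.68735737e-02]), 'joint_vel': array([-0.00159367,  0.00079012, -0.00125914, -0.00099311,  0.00014432,
       -0.00036978]), 'joint_torque': array([-6.09561835e-05, -5.15122175e+01, -3.67314541e+01,  2.19532365e-05,
        1.29053771e-02,  2.31479198e-06]), 'tool_pos': array([0.18420684, 0.64862048, 0.22994174]), 'tcp_rot': array([-0.43334929, -3.11113538,  0.00347296]), 'wrist_force': array([ 0.20103588,  0.25876715, -0.42656596]), 'torque': array([-0.03916838,  0.01137366, -0.04363096]), 'grip_force': 0.0, 'width': 0.9997217678064695}
top {'fx': 430.34507024579585, 'fy': 430.34507024579585, 'cx': 272.36275977277927, 'cy': 208.0938410973949, 'k1': 0.00734773776836581, 'eye': array([ 0.3851466 , -0.0093698 ,  0.96971726]), 'orientation': array([-2.1419863 ,  2.19433091, -0.12390645])}
side {'fx': 507.06830130708846, 'fy': 507.06830130708846, 'cx': 275.55957128674765, 'cy': 209.7329459353327, 'k1': 0.04596842573898641, 'eye': array([ 0.15147951, -0.95574425,  0.65921424]), 'orientation': array([-2.10320617,  0.41479419, -0.2210696 ])}
wrist {'fx': 314.6402730399072, 'fy': 314.6402730399072, 'cx': 274.95046685640636, 'cy': 207.97720430580193, 'k1': -0.0014549275970786037, 'T_tool_cam': array([[ 6.04131989e-04, -9.62578654e-01, -2.71001789e-01,
         6.65867313e-02],
       [ 9.99999815e-01,  5.99259486e-04,  1.00728072e-04,
         2.76058554e-04],
       [ 6.54417006e-05, -2.71001800e-01,  9.62578838e-01,
        -1.43042827e-01],
       [ 0.00000000e+00,  0.00000000e+00,  0.00000000e+00,
         1.00000000e+00]])}
```

View pics/top0.png

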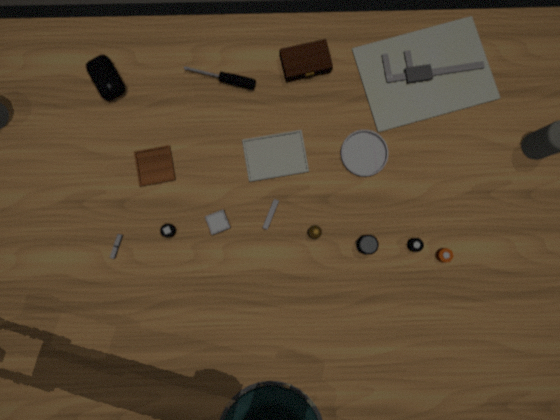

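View pics/side0.png

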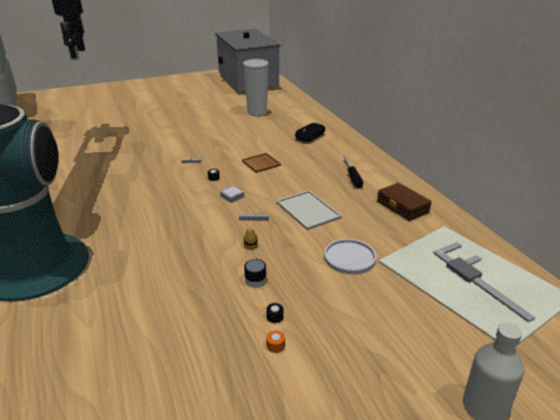

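The top view shows these candidates:
- Mounts: black discs at (168,230) with a square section and (415,244) with a round section. Lookalikes are the orange disc (444,255), the loupe (368,244) and the objective (315,232).
- Bars: notched at (117,246), plain at (270,214). Lookalikes are the screwdriver and the caliper.
- Block: (218,222).
- Trays: wooden (155,166), white (276,156), dish (364,153).

I'll check these choices in close crops.

```bash
cat > h.py <<'E'
import numpy as np, cv2
from scipy.spatial.transform import Rotation as R
from workcell import bot, read_camera, camera_info
def ray(name, uv, z, T=None):
    c=camera_info(name)
    K=np.array([[c['fx'],0,c['cx']],[0,c['fy'],c['cy']],[0,0,1]])
    p=cv2.undistortPoints(np.array(uv,float).reshape(-1,1,2),K,np.array([c['k1'],0,0,0,0.]))[:,0]
    d=np.c_[p,np.ones(len(p))]
    if name=='wrist':
        Tc=T@c['T_tool_cam']; Rm,e=Tc[:3,:3],Tc[:3,3]
    else: Rm,e=R.from_rotvec(c['orientation']).as_matrix(),c['eye']
    d=d@Rm.T
    return e+d*((z-e[2])/d[:,2])[:,None]
def tool():
    s=bot.read_state(); T=np.eye(4); T[:3,:3]=R.from_rotvec(s['tcp_rot']).as_matrix(); T[:3,3]=s['tool_pos']; return T
def plan(x,y,z,ya=None,T=None):
    """fractions for a move to x,y,z with tool-y axis at world angle ya (mod pi, rad)"""
    T=tool() if T is None else T
    d=T[:3,:3].T@(np.array([x,y,z])-T[:3,3])/0.5
    r=0
    if ya is not None:
        a=np.arctan2(T[1,1],T[0,1]); r=-((ya-a+np.pi/2)%np.pi-np.pi/2)/np.pi
    return np.r_[d,r].round(4)
E
python3 - <<'E'
from h import *
im=cv2.imread('pics/top0.png')
im=cv2.convertScaleAbs(im,alpha=1.7)
a=[cv2.resize(im[198:273,x:x+180],None,fx=4,fy=4,interpolation=cv2.INTER_CUBIC) for x in (100,280)]
cv2.imwrite('pics/c1.png',np.vstack(a))
cv2.imwrite('pics/c2.png',cv2.resize(im[120:195,130:400],None,fx=2.95,fy=2.95,interpolation=cv2.INTER_CUBIC))
E
```

```text
(no output)
```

View pics/c1.png

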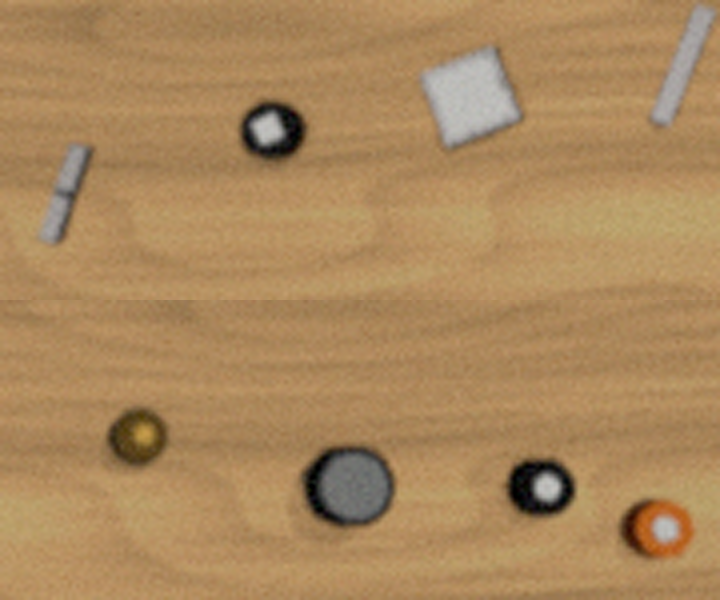

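View pics/c2.png

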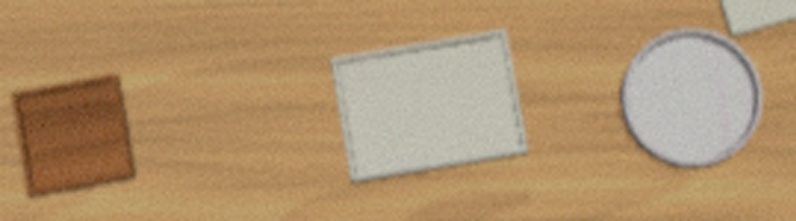

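Close crops confirm the choice. The square-section mount is at c1 (268,129), the round-section mount at (547,487), the notched bar at (66,194), the block at (472,96) and the plain bar at (683,66). The orange lookalike is at (664,528). The trays are at c2 (74,135), (429,106) and (692,98).

```bash
python3 - <<'E'
from h import *
f=lambda pts,x0,y0,s,z: ray('top',[((a+.5)/s-.5+x0,(b+.5)/s-.5+y0) for a,b in pts],z)[:,:2]
def show(n,P):
    c=P.mean(0); print(n,c.round(4),'r',np.hypot(*c).round(3), 'edges ang,len',[(round(np.degrees(np.arctan2(*(P[(i+1)%len(P)]-P[i])[::-1])),1),round(np.linalg.norm(P[(i+1)%len(P)]-P[i]),4)) for i in range(len(P))] if len(P)>1 else '')
A=lambda n,p,z:show(n,f(p,100,198,4,z)); B=lambda n,p,z:show(n,f([(a,b-300) for a,b in p],280,198,4,z)); C=lambda n,p,z:show(n,f(p,130,120,2.95,z))
A('msq',[(268,129)],.022);A('bs',[(80,146),(50,242)],.01);A('blk',[(422,74),(495,46),(522,117),(447,147)],.016);A('bl',[(705,8),(661,123)],.012)
B('mrd',[(547,487)],.022);B('obj',[(145,433)],.045);B('loupe',[(355,487)],.038);B('orange',[(664,528)],.022)
C('wood',[(14,93),(118,76),(134,176),(30,195)],.008);C('white',[(332,59),(506,31),(526,153),(352,181)],.008);C('dish',[(692,98)],.012)
E
```

```text
msq [0.4456 0.2177] r 0.496 edges ang,len 
bs [0.4132 0.3326] r 0.53 edges ang,len [(np.float64(163.3), np.float64(0.0549)), (np.float64(-16.7), np.float64(0.0549))]
blk [0.4617 0.1064] r 0.474 edges ang,len [(np.float64(-70.2), np.float64(0.0433)), (np.float64(-160.1), np.float64(0.0425)), (np.float64(110.5), np.float64(0.0445)), (np.float64(18.3), np.float64(0.0431))]
bl [ 0.4763 -0.0114] r 0.476 edges ang,len [(np.float64(157.8), np.float64(0.0691)), (np.float64(-22.2), np.float64(0.0691))]
mrd [ 0.4006 -0.3303] r 0.519 edges ang,len 
obj [ 0.4343 -0.1082] r 0.448 edges ang,len 
loupe [ 0.4028 -0.2213] r 0.46 edges ang,len 
orange [ 0.3767 -0.393 ] r 0.544 edges ang,len 
wood [0.5937 0.2482] r 0.643 edges ang,len [(np.float64(-81.8), np.float64(0.0809)), (np.float64(-171.1), np.float64(0.0796)), (np.float64(99.2), np.float64(0.0804)), (np.float64(9.2), np.float64(0.081))]
white [ 0.6102 -0.0254] r 0.611 edges ang,len [(np.float64(-82.0), np.float64(0.1369)), (np.float64(-172.7), np.float64(0.0974)), (np.float64(97.9), np.float64(0.1355)), (np.float64(8.1), np.float64(0.0971))]
dish [ 0.6105 -0.2279] r 0.652 edges ang,len
```

```bash
python3 -c "
from h import *
print(plan(.4456,.2177,.12,0))"
```

```text
[-0.7383 -0.6859  0.2215  0.4119]
```

>>> servo_tool(
  targets=[
    {"hand": -0.3, "x": -0.738, "y": -0.686, "z": 0.22, "roll": 0.412},
    {"hand": -0.3, "x": -0.738, "y": -0.686, "z": 0.22, "roll": 0.412},
    {"hand": -0.3, "x": -0.738, "y": -0.686, "z": 0.22, "roll": 0.412},
    {"hand": -0.3, "x": -0.738, "y": -0.686, "z": 0.22, "roll": 0.412},
    {"hand": -0.3, "x": -0.738, "y": -0.686, "z": 0.22, "roll": 0.412},
    {"hand": -0.3, "x": -0.738, "y": -0.686, "z": 0.22, "roll": 0.412},
    {"hand": -0.3, "x": -0.738, "y": -0.686, "z": 0.22, "roll": 0.412},
    {"hand": -0.3, "x": -0.738, "y": -0.686, "z": 0.22, "roll": 0.412},
    {"hand": -0.3, "x": -0.738, "y": -0.686, "z": 0.22, "roll": 0.412},
    {"hand": -0.3, "x": -0.738, "y": -0.686, "z": 0.22, "roll": 0.412},
  ],
  grip_force=40,
)

```text
time: 0.93
tool_pos: [0.3958, 0.2992, 0.1418]
tcp_rot: [-2.179, -2.263, 0.0]
wrist_force: [1.4, 0.7, 0.4]
width: 0.654
grip_force: 0.0
```

```bash
python3 -c "
from h import *
print(tool().round(3),bot.read_state()['joint_vel'].round(2)); print(plan(.4456,.2177,.12,0))"
```

```text
[[-0.038  0.999 -0.     0.396]
 [ 0.999  0.038 -0.     0.299]
 [-0.    -0.    -1.     0.142]
 [ 0.     0.     0.     1.   ]] [-0.98 -0.01  0.22  0.   -0.22  0.52]
[-0.1668  0.0933  0.0435  0.0121]
```

>>> servo_tool(
  targets=[
    {"hand": -0.3, "x": 0, "y": 0, "z": 0, "roll": 0},
    {"hand": -0.3, "x": 0, "y": 0, "z": 0, "roll": 0},
    {"hand": -0.3, "x": 0, "y": 0, "z": 0, "roll": 0},
  ],
)

```text
time: 1.18
tool_pos: [0.3955, 0.3012, 0.1423]
tcp_rot: [-2.172, -2.269, 0.0]
wrist_force: [0.3, 0.9, -0.2]
width: 0.653
grip_force: 0.0
```

```bash
python3 -c "
from h import *
print(bot.read_state()['tool_pos'].round(4)); print(plan(.4456,.2177,.12,0))
T=tool();cv2.imwrite('pics/w1.png',read_camera('wrist')[:,:,::-1]); np.save('T1.npy',T)"
```

```text
[0.3955 0.3012 0.1423]
[-0.1712  0.0929  0.0444  0.0139]
```

View pics/w1.png

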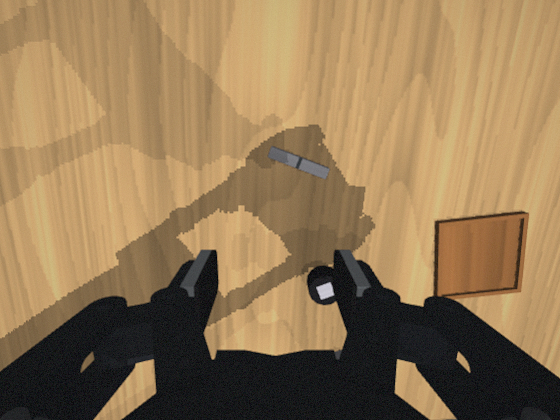

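The wrist view shows the notched bar at (299,162), the square section at (326,291) and the wooden tray at (480,255). I'll cross-check these positions, then descend.

```bash
python3 -c "
from h import *
T=np.load('T1.npy')
print(ray('wrist',[(326,291)],.022,T),ray('wrist',[(299,162)],.01,T),ray('wrist',[(435,219),(528,212),(521,290),(434,298)],.008,T).mean(0))"
```

```text
[[0.44922018 0.21666086 0.022     ]] [[0.41702768 0.33465168 0.01      ]] [0.59544452 0.25226837 0.008     ]
```

>>> servo_tool(
  targets=[
    {"hand": -0.3, "x": -0.085, "y": 0.048, "z": 0, "roll": 0.014},
    {"hand": -0.3, "x": -0.171, "y": 0.095, "z": 0, "roll": 0.014},
    {"hand": -0.3, "x": -0.171, "y": 0.095, "z": 0.05, "roll": 0.014},
    {"hand": -0.3, "x": -0.171, "y": 0.095, "z": 0.12, "roll": 0.014},
    {"hand": -0.3, "x": -0.171, "y": 0.095, "z": 0.19, "roll": 0.014},
    {"hand": -0.3, "x": -0.171, "y": 0.095, "z": 0.24, "roll": 0.014},
    {"hand": -0.3, "x": -0.171, "y": 0.095, "z": 0.265, "roll": 0.014},
    {"hand": -0.3, "x": -0.171, "y": 0.095, "z": 0.275, "roll": 0.014},
    {"hand": -0.3, "x": -0.171, "y": 0.095, "z": 0.275, "roll": 0.014},
    {"hand": -0.3, "x": -0.171, "y": 0.095, "z": 0.275, "roll": 0.014},
  ],
)

```text
time: 2.07
tool_pos: [0.4472, 0.2193, 0.0056]
tcp_rot: [2.219, 2.224, 0.002]
wrist_force: [0.4, 0.8, 0.6]
width: 0.647
grip_force: 0.0
```

>>> servo_tool(
  targets=[
    {"hand": 0.5, "x": 0, "y": 0, "z": 0, "roll": 0},
    {"hand": 0.5, "x": 0, "y": 0, "z": 0, "roll": 0},
    {"hand": 0.5, "x": 0, "y": 0, "z": 0, "roll": 0},
    {"hand": 0.5, "x": 0, "y": 0, "z": 0, "roll": 0},
    {"hand": 0.5, "x": 0, "y": 0, "z": 0, "roll": 0},
    {"hand": 0.5, "x": 0, "y": 0, "z": 0, "roll": 0},
  ],
)

```text
time: 2.57
tool_pos: [0.4483, 0.2189, 0.0068]
tcp_rot: [2.221, 2.221, 0.006]
wrist_force: [-1.7, 2.0, 6.7]
width: 0.351
grip_force: 39.7
```

>>> servo_tool(
  targets=[
    {"hand": 0.5, "x": 0, "y": 0, "z": -0.02, "roll": 0},
    {"hand": 0.5, "x": 0, "y": 0, "z": -0.06, "roll": 0},
    {"hand": 0.5, "x": 0, "y": 0, "z": -0.12, "roll": 0},
    {"hand": 0.5, "x": 0, "y": 0, "z": -0.18, "roll": 0},
    {"hand": 0.5, "x": 0, "y": 0, "z": -0.2, "roll": 0},
    {"hand": 0.5, "x": 0, "y": 0, "z": -0.2, "roll": 0},
    {"hand": 0.5, "x": 0, "y": 0, "z": -0.2, "roll": 0},
  ],
)

```text
time: 3.15
tool_pos: [0.447, 0.2179, 0.1054]
tcp_rot: [2.221, 2.221, 0.002]
wrist_force: [-0.7, -0.4, -1.2]
width: 0.353
grip_force: 39.6
```

```bash
python3 -c "
from h import *
print(plan(.6115,-.208,.106,0),bot.read_state()['width'],tool()[2,3])
cv2.imwrite('pics/w2.png',read_camera('wrist')[:,:,::-1])"
```

```text
[-0.8518  0.3289 -0.0011 -0.    ] 0.3529652440394883 0.10539684027131771
```

View pics/w2.png

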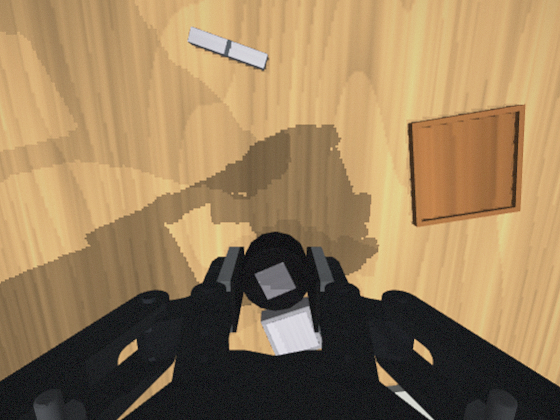

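>>> servo_tool(
  targets=[
    {"hand": 0.5, "x": -0.05, "y": 0.02, "z": 0, "roll": 0},
    {"hand": 0.5, "x": -0.426, "y": 0.164, "z": 0, "roll": 0},
    {"hand": 0.5, "x": -0.426, "y": 0.164, "z": 0, "roll": 0},
    {"hand": 0.5, "x": -0.426, "y": 0.164, "z": 0, "roll": 0},
    {"hand": 0.5, "x": -0.426, "y": 0.164, "z": 0, "roll": 0},
    {"hand": 0.5, "x": -0.426, "y": 0.164, "z": 0, "roll": 0},
    {"hand": 0.5, "x": -0.426, "y": 0.164, "z": 0, "roll": 0},
    {"hand": 0.5, "x": -0.426, "y": 0.164, "z": 0, "roll": 0},
  ],
)

```text
time: 3.87
tool_pos: [0.5274, 0.0031, 0.1024]
tcp_rot: [-2.224, -2.215, 0.005]
wrist_force: [0.0, 0.1, -1.1]
width: 0.356
grip_force: 39.7
```

>>> servo_tool(
  targets=[
    {"hand": 0.5, "x": -0.05, "y": 0.02, "z": 0, "roll": 0},
    {"hand": 0.5, "x": -0.426, "y": 0.165, "z": 0, "roll": 0},
    {"hand": 0.5, "x": -0.426, "y": 0.165, "z": 0, "roll": 0},
    {"hand": 0.5, "x": -0.426, "y": 0.165, "z": 0, "roll": 0},
    {"hand": 0.5, "x": -0.426, "y": 0.165, "z": 0, "roll": 0},
    {"hand": 0.5, "x": -0.426, "y": 0.165, "z": 0, "roll": 0},
    {"hand": 0.5, "x": -0.426, "y": 0.165, "z": 0, "roll": 0},
    {"hand": 0.5, "x": -0.426, "y": 0.165, "z": 0, "roll": 0},
    {"hand": 0.5, "x": -0.426, "y": 0.165, "z": 0, "roll": 0},
    {"hand": 0.5, "x": -0.426, "y": 0.165, "z": 0, "roll": 0},
  ],
)

```text
time: 4.7
tool_pos: [0.61, -0.2057, 0.1035]
tcp_rot: [-2.217, -2.221, 0.001]
wrist_force: [-0.2, 0.4, -1.0]
width: 0.351
grip_force: 39.7
```

```bash
python3 -c "
from h import *
T=tool();print(T.round(4),plan(.6115,-.208,.012,0))
print(ray('wrist',[(275,281)],T[2,3]+.0165,T)-T[:3,3])
cv2.imwrite('pics/w3.png',read_camera('wrist')[:,:,::-1])"
```

```text
[[-0.0017  1.     -0.0028  0.61  ]
 [ 1.      0.0018  0.0015 -0.2057]
 [ 0.0015 -0.0028 -1.      0.1035]
 [ 0.      0.      0.      1.    ]] [-0.0048  0.0035  0.183   0.0006]
[[ 0.00213184 -0.00123885  0.0165    ]]
```

View pics/w3.png

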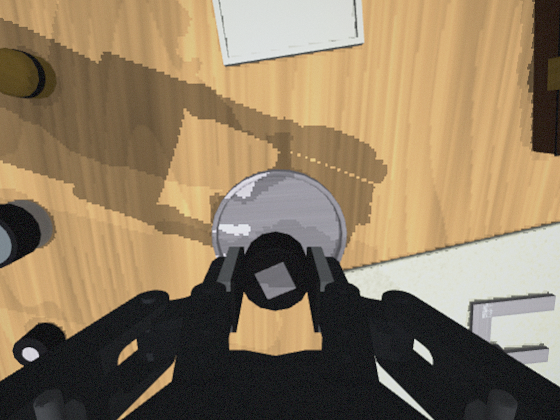

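Wrist view: the mount is held upright over the dish, section at (275,280). The dish rim runs from (212,235) to (347,228), with its far edge at (280,169). The round mount shows at (33,350).

```bash
python3 -c "
from h import *
T=tool()
print(ray('wrist',[(280,169),(212,235),(347,228),(32,353)],.012,T).round(4)); print(ray('wrist',[(32,353)],.022,T))"
```

```text
[[ 0.6158 -0.1731  0.012 ]
 [ 0.5621 -0.2259  0.012 ]
 [ 0.6691 -0.2197  0.012 ]
 [ 0.3955 -0.3387  0.012 ]]
[[ 0.40469495 -0.33014347  0.022     ]]
```

>>> servo_tool(
  targets=[
    {"hand": 0.5, "x": -0.003, "y": 0.004, "z": 0.04, "roll": 0},
    {"hand": 0.5, "x": -0.003, "y": 0.004, "z": 0.1, "roll": 0},
    {"hand": 0.5, "x": -0.003, "y": 0.004, "z": 0.14, "roll": 0},
    {"hand": 0.5, "x": -0.003, "y": 0.004, "z": 0.165, "roll": 0},
    {"hand": 0.5, "x": -0.003, "y": 0.004, "z": 0.178, "roll": 0},
    {"hand": 0.5, "x": -0.003, "y": 0.004, "z": 0.184, "roll": 0},
    {"hand": 0.5, "x": -0.003, "y": 0.004, "z": 0.184, "roll": 0},
    {"hand": 0.5, "x": -0.003, "y": 0.004, "z": 0.184, "roll": 0},
  ],
)

```text
time: 5.42
tool_pos: [0.6143, -0.2097, 0.0142]
tcp_rot: [2.22, 2.22, 0.001]
wrist_force: [0.0, -1.3, -0.1]
width: 0.359
grip_force: 39.7
```

>>> servo_tool(
  targets=[
    {"hand": 0.1, "x": 0, "y": 0, "z": 0, "roll": 0},
    {"hand": 0.0, "x": 0, "y": 0, "z": 0, "roll": 0},
    {"hand": 0.0, "x": 0, "y": 0, "z": 0, "roll": 0},
    {"hand": 0.0, "x": 0, "y": 0, "z": 0, "roll": 0},
  ],
)

```text
time: 5.75
tool_pos: [0.6137, -0.2099, 0.0137]
tcp_rot: [2.221, 2.22, 0.001]
wrist_force: [0.1, 0.3, -0.0]
width: 0.499
grip_force: 0.0
```

>>> servo_tool(
  targets=[
    {"hand": 0.0, "x": 0, "y": 0, "z": -0.02, "roll": 0},
    {"hand": 0.0, "x": 0, "y": 0, "z": -0.06, "roll": 0},
    {"hand": 0.0, "x": 0, "y": 0, "z": -0.12, "roll": 0},
    {"hand": -0.3, "x": 0, "y": 0, "z": -0.18, "roll": 0},
    {"hand": -0.3, "x": 0, "y": 0, "z": -0.18, "roll": 0},
    {"hand": -0.3, "x": 0, "y": 0, "z": -0.18, "roll": 0},
  ],
)

```text
time: 6.25
tool_pos: [0.6157, -0.2106, 0.107]
tcp_rot: [2.217, 2.217, 0.004]
wrist_force: [0.2, 1.4, -0.5]
width: 0.651
grip_force: 0.0
```

```bash
python3 -c "
from h import *
print(plan(.402,-.3303,.10,np.radians(-20)))
cv2.imwrite('pics/t4.png',cv2.resize(read_camera('top')[120:270,300:500,::-1],None,fx=4,fy=4))"
```

```text
[-0.2394 -0.4274  0.0118  0.1111]
```

View pics/t4.png

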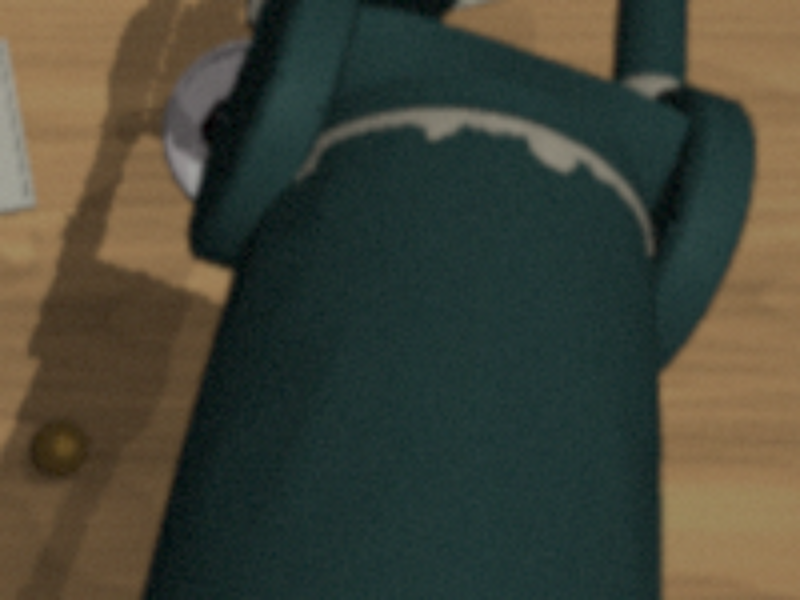

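The arm hides the dish in this view, so only the objective, untouched at (60,448), can be seen. I'll go on to the round mount and check the dish after that grasp.

>>> servo_tool(
  targets=[
    {"hand": -0.3, "x": -0.05, "y": -0.09, "z": 0, "roll": 0.05},
    {"hand": -0.3, "x": -0.24, "y": -0.427, "z": 0.01, "roll": 0.11},
    {"hand": -0.3, "x": -0.24, "y": -0.427, "z": 0.01, "roll": 0.11},
    {"hand": -0.3, "x": -0.24, "y": -0.427, "z": 0.01, "roll": 0.11},
    {"hand": -0.3, "x": -0.24, "y": -0.427, "z": 0.01, "roll": 0.11},
    {"hand": -0.3, "x": -0.24, "y": -0.427, "z": 0.01, "roll": 0.11},
    {"hand": -0.3, "x": -0.24, "y": -0.427, "z": 0.01, "roll": 0.11},
    {"hand": -0.3, "x": -0.24, "y": -0.427, "z": 0.01, "roll": 0.11},
    {"hand": -0.3, "x": -0.24, "y": -0.427, "z": 0.01, "roll": 0.11},
    {"hand": -0.3, "x": -0.24, "y": -0.427, "z": 0.01, "roll": 0.11},
  ],
)

```text
time: 7.13
tool_pos: [0.4005, -0.329, 0.0975]
tcp_rot: [-2.569, -1.807, -0.0]
wrist_force: [0.5, -0.3, 0.5]
width: 0.653
grip_force: 0.0
```

```bash
python3 -c "
from h import *
T=tool();print(T.round(4),plan(.402,-.3303,.006,np.radians(-20)))
np.save('T5.npy',T);cv2.imwrite('pics/w5.png',read_camera('wrist')[:,:,::-1])"
```

```text
[[ 3.380e-01  9.412e-01 -2.000e-04  4.005e-01]
 [ 9.412e-01 -3.380e-01  8.000e-04 -3.290e-01]
 [ 7.000e-04 -4.000e-04 -1.000e+00  9.750e-02]
 [ 0.000e+00  0.000e+00  0.000e+00  1.000e+00]] [-0.0016  0.0038  0.1829  0.0014]
```

View pics/w5.png

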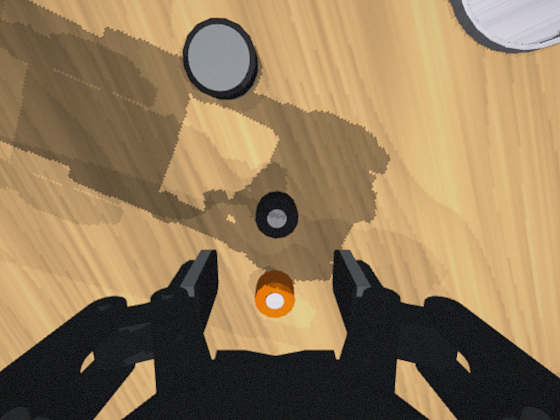

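Wrist view: round section at (277,218) between the fingers, orange disc behind it at (275,299), loupe at (220,60).

```bash
python3 -c "
from h import *
T=np.load('T5.npy');print(ray('wrist',[(277,218),(275,299)],.022,T))"
```

```text
[[ 0.40382155 -0.33014047  0.022     ]
 [ 0.37996749 -0.39239065  0.022     ]]
```

>>> servo_tool(
  targets=[
    {"hand": -0.3, "x": 0, "y": 0.005, "z": 0.04, "roll": 0},
    {"hand": -0.3, "x": 0, "y": 0.005, "z": 0.1, "roll": 0},
    {"hand": -0.3, "x": 0, "y": 0.005, "z": 0.15, "roll": 0},
    {"hand": -0.3, "x": 0, "y": 0.005, "z": 0.175, "roll": 0},
    {"hand": -0.3, "x": 0, "y": 0.005, "z": 0.184, "roll": 0},
    {"hand": -0.3, "x": 0, "y": 0.005, "z": 0.184, "roll": 0},
    {"hand": -0.3, "x": 0, "y": 0.005, "z": 0.184, "roll": 0},
  ],
)

```text
time: 7.77
tool_pos: [0.4032, -0.3304, 0.0063]
tcp_rot: [2.569, 1.808, 0.0]
wrist_force: [0.6, 0.0, 0.5]
width: 0.648
grip_force: 0.0
```

>>> servo_tool(
  targets=[
    {"hand": 0.5, "x": 0, "y": 0, "z": 0, "roll": 0},
    {"hand": 0.5, "x": 0, "y": 0, "z": 0, "roll": 0},
    {"hand": 0.5, "x": 0, "y": 0, "z": 0, "roll": 0},
    {"hand": 0.5, "x": 0, "y": 0, "z": 0, "roll": 0},
    {"hand": 0.5, "x": 0, "y": 0, "z": 0, "roll": 0},
    {"hand": 0.5, "x": 0, "y": 0, "z": 0, "roll": 0},
  ],
)

```text
time: 8.27
tool_pos: [0.4035, -0.3314, 0.0076]
tcp_rot: [2.568, 1.804, 0.002]
wrist_force: [1.3, 1.6, 5.8]
width: 0.347
grip_force: 39.9
```

>>> servo_tool(
  targets=[
    {"hand": 0.5, "x": 0, "y": 0, "z": -0.02, "roll": 0},
    {"hand": 0.5, "x": 0, "y": 0, "z": -0.06, "roll": 0},
    {"hand": 0.5, "x": 0, "y": 0, "z": -0.12, "roll": 0},
    {"hand": 0.5, "x": 0, "y": 0, "z": -0.18, "roll": 0},
    {"hand": 0.5, "x": 0, "y": 0, "z": -0.2, "roll": 0},
    {"hand": 0.5, "x": 0, "y": 0, "z": -0.2, "roll": 0},
    {"hand": 0.5, "x": 0, "y": 0, "z": -0.2, "roll": 0},
  ],
)

```text
time: 8.85
tool_pos: [0.4021, -0.3306, 0.1063]
tcp_rot: [2.569, 1.806, 0.0]
wrist_force: [-0.9, 0.6, -0.5]
width: 0.353
grip_force: 39.6
```

```bash
python3 -c "
from h import *
print(plan(.613,-.249,.106,0))
cv2.imwrite('pics/t6.png',np.hstack([cv2.resize(read_camera('top')[120:270,300:400,::-1],None,fx=4,fy=4),cv2.resize(read_camera('side')[210:310,310:400,::-1],None,fx=4,fy=6)]))"
```

```text
[ 0.2965  0.3414  0.0008 -0.11  ]
```

View pics/t6.png

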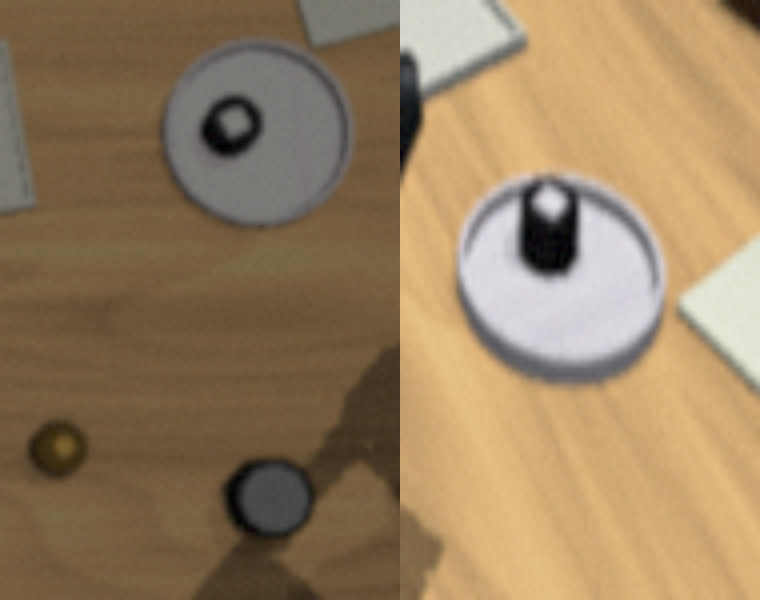

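The square mount stands flat in the dish at (232,125), left of the dish centre (259,133). Now I'll take the round one to the right half.

>>> servo_tool(
  targets=[
    {"hand": 0.5, "x": 0.06, "y": 0.07, "z": 0, "roll": -0.03},
    {"hand": 0.5, "x": 0.295, "y": 0.342, "z": 0, "roll": -0.11},
    {"hand": 0.5, "x": 0.295, "y": 0.342, "z": 0, "roll": -0.11},
    {"hand": 0.5, "x": 0.295, "y": 0.342, "z": 0, "roll": -0.11},
    {"hand": 0.5, "x": 0.295, "y": 0.342, "z": 0, "roll": -0.11},
    {"hand": 0.5, "x": 0.295, "y": 0.342, "z": 0, "roll": -0.11},
    {"hand": 0.5, "x": 0.295, "y": 0.342, "z": 0, "roll": -0.11},
    {"hand": 0.5, "x": 0.295, "y": 0.342, "z": 0, "roll": -0.11},
    {"hand": 0.5, "x": 0.295, "y": 0.342, "z": 0, "roll": -0.11},
    {"hand": 0.5, "x": 0.295, "y": 0.342, "z": 0, "roll": -0.11},
  ],
)

```text
time: 9.78
tool_pos: [0.6109, -0.2498, 0.1044]
tcp_rot: [-2.221, -2.218, 0.002]
wrist_force: [-0.3, -0.4, -0.6]
width: 0.357
grip_force: 39.8
```

```bash
python3 -c "
from h import *
T=tool();print(T.round(4),plan(.613,-.250,.0125,0))
print(ray('top',[(358.4,150.1)],.026))"
```

```text
[[ 0.001   1.     -0.003   0.6109]
 [ 1.     -0.001   0.001  -0.2498]
 [ 0.001  -0.003  -1.      0.1044]
 [ 0.      0.      0.      1.    ]] [-0.0006  0.0048  0.1837 -0.0003]
[[ 0.61385235 -0.21186949  0.026     ]]
```

>>> servo_tool(
  targets=[
    {"hand": 0.5, "x": 0, "y": 0.003, "z": 0.04, "roll": 0},
    {"hand": 0.5, "x": 0, "y": 0.003, "z": 0.1, "roll": 0},
    {"hand": 0.5, "x": 0, "y": 0.003, "z": 0.14, "roll": 0},
    {"hand": 0.5, "x": 0, "y": 0.003, "z": 0.165, "roll": 0},
    {"hand": 0.5, "x": 0, "y": 0.003, "z": 0.178, "roll": 0},
    {"hand": 0.5, "x": 0, "y": 0.003, "z": 0.185, "roll": 0},
    {"hand": 0.5, "x": 0, "y": 0.003, "z": 0.185, "roll": 0},
    {"hand": 0.5, "x": 0, "y": 0.003, "z": 0.185, "roll": 0},
  ],
)

```text
time: 10.45
tool_pos: [0.6152, -0.2502, 0.0147]
tcp_rot: [2.22, 2.22, 0.001]
wrist_force: [0.9, -0.4, -0.1]
width: 0.357
grip_force: 39.8
```

>>> servo_tool(
  targets=[
    {"hand": 0.1, "x": 0, "y": 0, "z": 0, "roll": 0},
    {"hand": 0.0, "x": 0, "y": 0, "z": 0, "roll": 0},
    {"hand": 0.0, "x": 0, "y": 0, "z": 0, "roll": 0},
    {"hand": 0.0, "x": 0, "y": 0, "z": 0, "roll": 0},
  ],
)

```text
time: 10.78
tool_pos: [0.6151, -0.2498, 0.0143]
tcp_rot: [2.22, 2.221, 0.001]
wrist_force: [-0.8, 0.2, 0.5]
width: 0.499
grip_force: 0.0
```

>>> servo_tool(
  targets=[
    {"hand": 0.0, "x": 0, "y": 0, "z": -0.02, "roll": 0},
    {"hand": 0.0, "x": 0, "y": 0, "z": -0.06, "roll": 0},
    {"hand": 0.0, "x": 0, "y": 0, "z": -0.12, "roll": 0},
    {"hand": 0.0, "x": 0, "y": 0, "z": -0.2, "roll": 0},
    {"hand": 0.0, "x": 0, "y": 0, "z": -0.2, "roll": 0},
    {"hand": 0.0, "x": 0, "y": 0, "z": -0.2, "roll": 0},
  ],
)

```text
time: 11.28
tool_pos: [0.6175, -0.2509, 0.1187]
tcp_rot: [2.215, 2.216, 0.005]
wrist_force: [-0.3, -0.5, 0.7]
width: 0.502
grip_force: 0.0
```

```bash
python3 -c "
from h import *
print(plan(.478,-.010,.10,np.radians(67.8)), plan(.415,.333,.10,np.radians(73.3)),bot.read_state()['q'].round(2))"
```

```text
[ 0.482  -0.2793  0.0334 -0.3766] [ 1.168  -0.4052  0.0299 -0.4072] [-0.42  0.33  1.74 -0.    1.07 -0.42]
```

>>> servo_tool(
  targets=[
    {"hand": 0.0, "x": 0.06, "y": -0.03, "z": 0, "roll": -0.03},
    {"hand": 0.0, "x": 0.482, "y": -0.279, "z": 0.02, "roll": -0.376},
    {"hand": 0.0, "x": 0.482, "y": -0.279, "z": 0.02, "roll": -0.376},
    {"hand": 0.0, "x": 0.482, "y": -0.279, "z": 0.02, "roll": -0.376},
    {"hand": 0.0, "x": 0.482, "y": -0.279, "z": 0.02, "roll": -0.376},
    {"hand": 0.0, "x": 0.482, "y": -0.279, "z": 0.02, "roll": -0.376},
    {"hand": 0.0, "x": 0.482, "y": -0.279, "z": 0.02, "roll": -0.376},
    {"hand": 0.0, "x": 0.482, "y": -0.279, "z": 0.02, "roll": -0.376},
    {"hand": 0.0, "x": 0.482, "y": -0.279, "z": 0.02, "roll": -0.376},
    {"hand": 0.0, "x": 0.482, "y": -0.279, "z": 0.02, "roll": -0.376},
  ],
)

```text
time: 12.12
tool_pos: [0.4733, -0.0076, 0.1025]
tcp_rot: [-0.595, -3.083, 0.0]
wrist_force: [-0.1, -0.0, 0.2]
width: 0.498
grip_force: 0.0
```

>>> servo_tool(
  targets=[
    {"hand": 0.0, "x": 0, "y": 0, "z": 0, "roll": 0},
    {"hand": 0.0, "x": 0, "y": 0, "z": 0, "roll": 0},
    {"hand": 0.0, "x": 0, "y": 0, "z": 0, "roll": 0},
  ],
)

```text
time: 12.37
tool_pos: [0.4745, -0.0087, 0.1029]
tcp_rot: [-0.612, -3.08, 0.0]
wrist_force: [0.9, -0.1, -0.3]
width: 0.502
grip_force: 0.0
```

```bash
python3 -c "
from h import *
T=tool();print(T.round(4),plan(.478,-.0105,.002,np.radians(67.8)))
np.save('T7.npy',T)
cv2.imwrite('pics/w7.png',np.hstack([cv2.resize(read_camera('top')[120:270,300:390,::-1],(360,600)),cv2.resize(read_camera('wrist')[100:400,165:385,::-1],None,fx=2,fy=2)]))"
```

```text
[[-9.242e-01  3.820e-01 -1.100e-03  4.745e-01]
 [ 3.820e-01  9.242e-01  1.000e-04 -8.700e-03]
 [ 1.100e-03 -4.000e-04 -1.000e+00  1.029e-01]
 [ 0.000e+00  0.000e+00  0.000e+00  1.000e+00]] [-0.0082 -0.0006  0.2018 -0.0014]
```

View pics/w7.png

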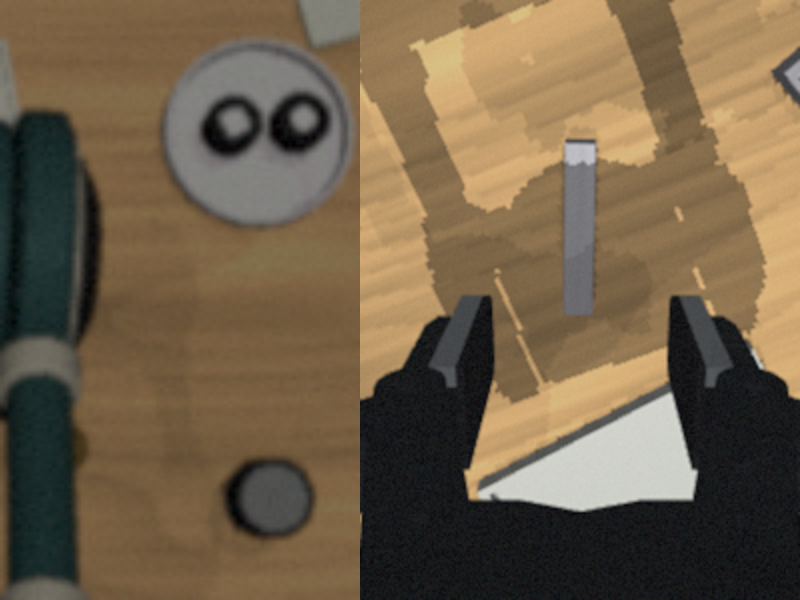

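Left half: both mounts flat and separate in the dish, at (232,125) and (300,123). Right half: the long bar is aligned between the fingers, its ends at wrist pixels (275,172) and (274,257).

```bash
python3 -c "
from h import *
T=np.load('T7.npy');P=ray('wrist',[(275,171),(274,257)],.012,T);c=P.mean(0);print(P,c,plan(c[0],c[1],.002,None,T))"
```

```text
[[ 0.44732792  0.00312683  0.012     ]
 [ 0.51158454 -0.02425827  0.012     ]] [ 0.47945623 -0.01056572  0.012     ] [-0.0109  0.0004  0.2018  0.    ]
```

>>> servo_tool(
  targets=[
    {"hand": 0.0, "x": -0.01, "y": 0, "z": 0.04, "roll": 0},
    {"hand": 0.0, "x": -0.01, "y": 0, "z": 0.1, "roll": 0},
    {"hand": 0.0, "x": -0.01, "y": 0, "z": 0.16, "roll": 0},
    {"hand": 0.0, "x": -0.01, "y": 0, "z": 0.185, "roll": 0},
    {"hand": 0.0, "x": -0.01, "y": 0, "z": 0.196, "roll": 0},
    {"hand": 0.0, "x": -0.01, "y": 0, "z": 0.2, "roll": 0},
    {"hand": 0.0, "x": -0.01, "y": 0, "z": 0.2, "roll": 0},
    {"hand": 0.0, "x": -0.01, "y": 0, "z": 0.2, "roll": 0},
  ],
)

```text
time: 13.13
tool_pos: [0.4809, -0.0107, 0.0045]
tcp_rot: [0.608, 3.08, 0.0]
wrist_force: [0.1, -0.1, -0.6]
width: 0.504
grip_force: 0.0
```

>>> servo_tool(
  targets=[
    {"hand": 1.0, "x": 0, "y": 0, "z": 0, "roll": 0},
    {"hand": 1.0, "x": 0, "y": 0, "z": 0, "roll": 0},
    {"hand": 1.0, "x": 0, "y": 0, "z": 0, "roll": 0},
    {"hand": 1.0, "x": 0, "y": 0, "z": 0, "roll": 0},
    {"hand": 1.0, "x": 0, "y": 0, "z": 0, "roll": 0},
    {"hand": 1.0, "x": 0, "y": 0, "z": 0, "roll": 0},
    {"hand": 1.0, "x": 0, "y": 0, "z": 0, "roll": 0},
  ],
)

```text
time: 13.72
tool_pos: [0.4808, -0.0106, 0.0047]
tcp_rot: [0.607, 3.08, 0.0]
wrist_force: [-1.1, 0.4, 6.1]
width: 0.125
grip_force: 41.1
```

>>> servo_tool(
  targets=[
    {"hand": 1.0, "x": 0, "y": 0, "z": -0.02, "roll": 0},
    {"hand": 1.0, "x": 0, "y": 0, "z": -0.06, "roll": 0},
    {"hand": 1.0, "x": 0, "y": 0, "z": -0.1, "roll": 0},
    {"hand": 1.0, "x": 0, "y": 0, "z": -0.1, "roll": 0},
    {"hand": 1.0, "x": 0, "y": 0, "z": -0.1, "roll": 0},
  ],
)

```text
time: 14.13
tool_pos: [0.4808, -0.0105, 0.0549]
tcp_rot: [0.607, 3.079, 0.001]
wrist_force: [-0.3, -0.3, -0.8]
width: 0.122
grip_force: 40.3
```

```bash
python3 -c "
from h import *
a=np.radians(8); c=np.array([.611,-.0245]); u=np.array([-np.sin(a),np.cos(a)])
print(c-.03*u,plan(*(c-.03*u),.053,a+np.pi/2)); print(c+.03*u)"
```

```text
[ 0.61517519 -0.05420804] [-0.2817  0.0212  0.0048 -0.1684]
[0.60682481 0.00520804]
```

>>> servo_tool(
  targets=[
    {"hand": 1.0, "x": -0.05, "y": 0.004, "z": 0, "roll": -0.03},
    {"hand": 1.0, "x": -0.282, "y": 0.021, "z": 0, "roll": -0.168},
    {"hand": 1.0, "x": -0.282, "y": 0.021, "z": 0, "roll": -0.168},
    {"hand": 1.0, "x": -0.282, "y": 0.021, "z": 0, "roll": -0.168},
    {"hand": 1.0, "x": -0.282, "y": 0.021, "z": 0, "roll": -0.168},
    {"hand": 1.0, "x": -0.282, "y": 0.021, "z": 0, "roll": -0.168},
    {"hand": 1.0, "x": -0.282, "y": 0.021, "z": 0, "roll": -0.168},
    {"hand": 1.0, "x": -0.282, "y": 0.021, "z": 0, "roll": -0.168},
    {"hand": 1.0, "x": -0.282, "y": 0.021, "z": 0, "roll": -0.168},
  ],
)

```text
time: 14.88
tool_pos: [0.6122, -0.0539, 0.0526]
tcp_rot: [0.216, -3.132, -0.001]
wrist_force: [0.8, -0.3, -0.9]
width: 0.127
grip_force: 40.3
```

```bash
python3 -c "
from h import *
a=np.radians(8)
T=tool();np.save('T8.npy',T);print(plan(.615,-.0542,.0087,a+np.pi/2))
cv2.imwrite('pics/w8.png',read_camera('wrist')[:,:,::-1])"
```

```text
[-0.0056 -0.0015  0.0877 -0.0007]
```

View pics/w8.png

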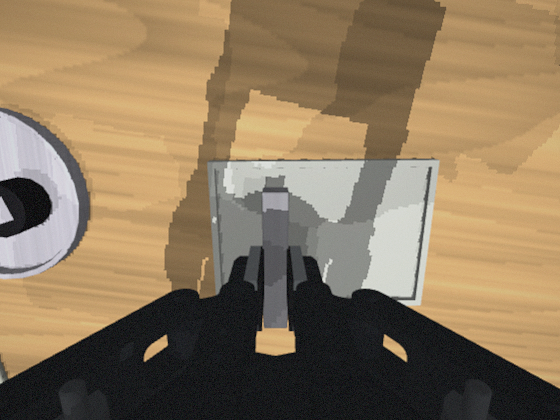

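The wrist view shows the bar level in the grip, its near end at (275,190). The tray's near rim runs (208,163) to (440,158), with a far corner at (420,304).

```bash
python3 -c "
from h import *
T=np.load('T8.npy');P=ray('wrist',[(208,163),(440,158),(420,304)],.008,T);Q=ray('wrist',[(275,189),(275,327)],.06,T);print(P,(P[0]+P[2])/2);print(Q,Q.mean(0)-T[:3,3])"
```

```text
[[ 0.57641509 -0.09961587  0.008     ]
 [ 0.55450575  0.03652878  0.008     ]
 [ 0.6518924   0.05039012  0.008     ]] [ 0.61415374 -0.02461287  0.008     ]
[[ 0.57551001 -0.05946914  0.06      ]
 [ 0.64542617 -0.04975217  0.06      ]] [-0.00173682 -0.0007589   0.00742872]
```

>>> servo_tool(
  targets=[
    {"hand": 1.0, "x": -0.012, "y": 0, "z": 0.03, "roll": 0},
    {"hand": 1.0, "x": -0.012, "y": 0, "z": 0.055, "roll": 0},
    {"hand": 1.0, "x": -0.012, "y": 0, "z": 0.075, "roll": 0},
    {"hand": 1.0, "x": -0.012, "y": 0, "z": 0.085, "roll": 0},
    {"hand": 1.0, "x": -0.012, "y": 0, "z": 0.088, "roll": 0},
    {"hand": 1.0, "x": -0.012, "y": 0, "z": 0.088, "roll": 0},
    {"hand": 1.0, "x": -0.012, "y": 0, "z": 0.088, "roll": 0},
  ],
)

```text
time: 15.52
tool_pos: [0.6195, -0.0534, 0.0091]
tcp_rot: [0.217, -3.134, -0.0]
wrist_force: [-0.6, -0.0, -1.6]
width: 0.124
grip_force: 40.3
```

>>> servo_tool(
  targets=[
    {"hand": 0.5, "x": 0, "y": 0, "z": 0, "roll": 0},
    {"hand": 0.45, "x": 0, "y": 0, "z": 0, "roll": 0},
    {"hand": 0.45, "x": 0, "y": 0, "z": 0, "roll": 0},
    {"hand": 0.45, "x": 0, "y": 0, "z": 0, "roll": 0},
  ],
)

```text
time: 15.85
tool_pos: [0.6201, -0.0535, 0.0095]
tcp_rot: [-0.217, 3.134, -0.0]
wrist_force: [0.4, -0.3, -0.1]
width: 0.272
grip_force: 0.0
```

>>> servo_tool(
  targets=[
    {"hand": 0.45, "x": 0, "y": 0, "z": -0.02, "roll": 0},
    {"hand": 0.45, "x": 0, "y": 0, "z": -0.06, "roll": 0},
    {"hand": 0.0, "x": 0, "y": 0, "z": -0.12, "roll": 0},
    {"hand": 0.0, "x": 0, "y": 0, "z": -0.18, "roll": 0},
    {"hand": 0.0, "x": 0, "y": 0, "z": -0.18, "roll": 0},
    {"hand": 0.0, "x": 0, "y": 0, "z": -0.18, "roll": 0},
  ],
)

```text
time: 16.35
tool_pos: [0.6226, -0.0538, 0.1033]
tcp_rot: [-0.216, 3.127, -0.002]
wrist_force: [-0.4, -0.3, -0.5]
width: 0.494
grip_force: 0.0
```

```bash
python3 -c "
from h import *
print(plan(.415,.333,.10,np.radians(73.3)))"
```

```text
[0.3047 0.8235 0.0031 0.1368]
```

>>> servo_tool(
  targets=[
    {"hand": 0.0, "x": 0.305, "y": 0.824, "z": 0, "roll": 0.137},
    {"hand": 0.0, "x": 0.305, "y": 0.824, "z": 0, "roll": 0.137},
    {"hand": 0.0, "x": 0.305, "y": 0.824, "z": 0, "roll": 0.137},
    {"hand": 0.0, "x": 0.305, "y": 0.824, "z": 0, "roll": 0.137},
    {"hand": 0.0, "x": 0.305, "y": 0.824, "z": 0, "roll": 0.137},
    {"hand": 0.0, "x": 0.305, "y": 0.824, "z": 0, "roll": 0.137},
    {"hand": 0.0, "x": 0.305, "y": 0.824, "z": 0, "roll": 0.137},
    {"hand": 0.0, "x": 0.305, "y": 0.824, "z": 0, "roll": 0.137},
    {"hand": 0.0, "x": 0.305, "y": 0.824, "z": 0, "roll": 0.137},
    {"hand": 0.0, "x": 0.305, "y": 0.824, "z": 0, "roll": 0.137},
  ],
)

```text
time: 17.18
tool_pos: [0.4215, 0.3127, 0.0983]
tcp_rot: [-0.457, -3.107, 0.002]
wrist_force: [1.1, 0.3, -0.5]
width: 0.498
grip_force: 0.0
```

>>> servo_tool(
  targets=[
    {"hand": 0.0, "x": 0, "y": 0, "z": 0, "roll": 0},
    {"hand": 0.0, "x": 0, "y": 0, "z": 0, "roll": 0},
    {"hand": 0.0, "x": 0, "y": 0, "z": 0, "roll": 0},
  ],
)

```text
time: 17.43
tool_pos: [0.423, 0.3113, 0.0985]
tcp_rot: [-0.455, -3.107, 0.003]
wrist_force: [0.8, 0.8, -1.1]
width: 0.502
grip_force: 0.0
```

```bash
python3 -c "
from h import *
T=tool();np.save('T9.npy',T);print(T[:3,3],plan(.415,.333,.003,np.radians(73.3)))
cv2.imwrite('pics/w9.png',np.hstack([cv2.resize(read_camera('top')[120:270,230:330,::-1],None,fx=3.6,fy=4),cv2.resize(read_camera('wrist')[100:400,165:385,::-1],None,fx=2,fy=2)]))"
```

```text
[0.42304229 0.31130906 0.09848672] [0.0277 0.0373 0.1909 0.0002]
```

View pics/w9.png

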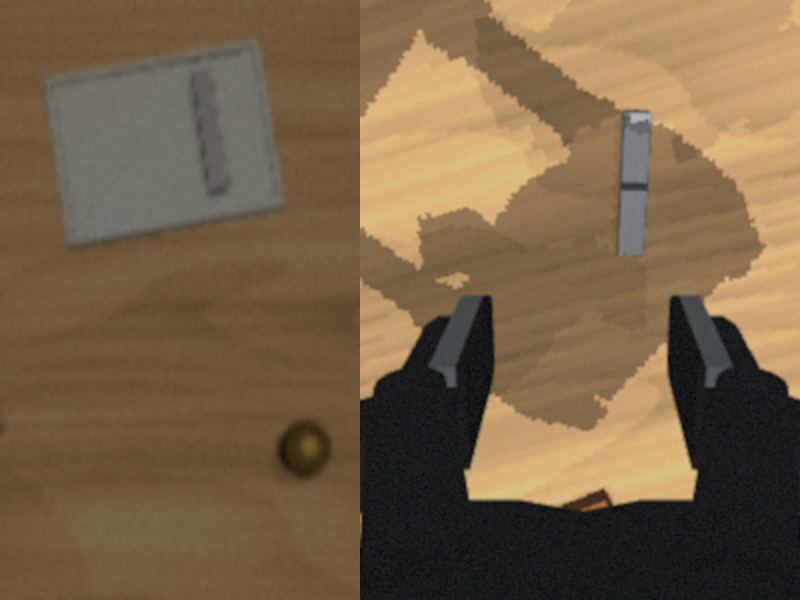

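Left: the long bar lies inside the white tray on its right side, clear of the rim. Right: the short bar's notch is at wrist pixel (302.5,193), with its ends at (303,156) and (300,227).

```bash
python3 -c "
from h import *
T=np.load('T9.npy');P=ray('wrist',[(303.5,156),(300,227),(302.5,193)],.01,T);d=P[0]-P[1];print(P,np.degrees(np.arctan2(d[1],d[0])));c=P[2]; print(plan(c[0],c[1],.003,np.arctan2(d[1],d[0])-np.pi/2,T))"
```

```text
[[0.38983865 0.34316684 0.01      ]
 [0.44195402 0.32616977 0.01      ]
 [0.41636255 0.33516926 0.01      ]] 161.93662164808723
[0.0263 0.0422 0.1909 0.0078]
```

>>> servo_tool(
  targets=[
    {"hand": 0.0, "x": 0.026, "y": 0.041, "z": 0, "roll": 0.005},
    {"hand": 0.0, "x": 0.026, "y": 0.041, "z": 0.05, "roll": 0.005},
    {"hand": 0.0, "x": 0.026, "y": 0.041, "z": 0.11, "roll": 0.005},
    {"hand": 0.0, "x": 0.026, "y": 0.041, "z": 0.155, "roll": 0.005},
    {"hand": 0.0, "x": 0.026, "y": 0.041, "z": 0.18, "roll": 0.005},
    {"hand": 0.0, "x": 0.026, "y": 0.041, "z": 0.188, "roll": 0.005},
    {"hand": 0.0, "x": 0.026, "y": 0.041, "z": 0.19, "roll": 0.005},
    {"hand": 0.0, "x": 0.026, "y": 0.041, "z": 0.19, "roll": 0.005},
    {"hand": 0.0, "x": 0.026, "y": 0.041, "z": 0.19, "roll": 0.005},
  ],
)

```text
time: 18.28
tool_pos: [0.4187, 0.3357, 0.0059]
tcp_rot: [0.483, 3.102, 0.003]
wrist_force: [0.2, 0.1, -0.0]
width: 0.5
grip_force: 0.0
```

>>> servo_tool(
  targets=[
    {"hand": 1.0, "x": 0, "y": 0, "z": 0, "roll": 0},
    {"hand": 1.0, "x": 0, "y": 0, "z": 0, "roll": 0},
    {"hand": 1.0, "x": 0, "y": 0, "z": 0, "roll": 0},
    {"hand": 1.0, "x": 0, "y": 0, "z": 0, "roll": 0},
    {"hand": 1.0, "x": 0, "y": 0, "z": 0, "roll": 0},
    {"hand": 1.0, "x": 0, "y": 0, "z": 0, "roll": 0},
    {"hand": 1.0, "x": 0, "y": 0, "z": 0, "roll": 0},
  ],
)

```text
time: 18.87
tool_pos: [0.418, 0.3358, 0.0056]
tcp_rot: [0.481, 3.103, 0.002]
wrist_force: [-1.1, -1.6, 6.4]
width: 0.1
grip_force: 39.4
```

>>> servo_tool(
  targets=[
    {"hand": 1.0, "x": 0, "y": 0, "z": -0.02, "roll": 0},
    {"hand": 1.0, "x": 0, "y": 0, "z": -0.06, "roll": 0},
    {"hand": 1.0, "x": 0, "y": 0, "z": -0.12, "roll": 0},
    {"hand": 1.0, "x": 0, "y": 0, "z": -0.16, "roll": 0},
    {"hand": 1.0, "x": 0, "y": 0, "z": -0.16, "roll": 0},
    {"hand": 1.0, "x": 0, "y": 0, "z": -0.16, "roll": 0},
  ],
)

```text
time: 19.37
tool_pos: [0.4183, 0.3361, 0.0864]
tcp_rot: [0.481, 3.102, 0.004]
wrist_force: [0.1, -0.4, -0.4]
width: 0.095
grip_force: 39.2
```

```bash
python3 -c "
from h import *
print(plan(.609,.005,.083,np.radians(98)))"
```

```text
[-0.564  -0.5155  0.0064 -0.1424]
```

>>> servo_tool(
  targets=[
    {"hand": 1.0, "x": -0.564, "y": -0.515, "z": 0, "roll": -0.142},
    {"hand": 1.0, "x": -0.564, "y": -0.515, "z": 0, "roll": -0.142},
    {"hand": 1.0, "x": -0.564, "y": -0.515, "z": 0, "roll": -0.142},
    {"hand": 1.0, "x": -0.564, "y": -0.515, "z": 0, "roll": -0.142},
    {"hand": 1.0, "x": -0.564, "y": -0.515, "z": 0, "roll": -0.142},
    {"hand": 1.0, "x": -0.564, "y": -0.515, "z": 0, "roll": -0.142},
    {"hand": 1.0, "x": -0.564, "y": -0.515, "z": 0, "roll": -0.142},
    {"hand": 1.0, "x": -0.564, "y": -0.515, "z": 0, "roll": -0.142},
    {"hand": 1.0, "x": -0.564, "y": -0.515, "z": 0, "roll": -0.142},
    {"hand": 1.0, "x": -0.564, "y": -0.515, "z": 0, "roll": -0.142},
  ],
)

```text
time: 20.2
tool_pos: [0.6088, 0.0001, 0.0828]
tcp_rot: [0.213, -3.133, 0.002]
wrist_force: [-0.8, 0.9, 0.4]
width: 0.095
grip_force: 39.2
```

>>> servo_tool(
  targets=[
    {"hand": 1.0, "x": 0, "y": 0, "z": 0, "roll": 0},
    {"hand": 1.0, "x": 0, "y": 0, "z": 0, "roll": 0},
    {"hand": 1.0, "x": 0, "y": 0, "z": 0, "roll": 0},
  ],
)

```text
time: 20.45
tool_pos: [0.6062, 0.0049, 0.0827]
tcp_rot: [0.216, -3.131, -0.001]
wrist_force: [0.0, 0.3, -0.8]
width: 0.096
grip_force: 39.2
```

```bash
python3 -c "
from h import *
print(plan(.610,.005,.0097,np.radians(98)),bot.read_state()['width'])"
```

```text
[-0.0081 -0.001   0.146  -0.0005] 0.09570434673763104
```

>>> servo_tool(
  targets=[
    {"hand": 1.0, "x": -0.006, "y": 0, "z": 0.05, "roll": 0},
    {"hand": 1.0, "x": -0.006, "y": 0, "z": 0.1, "roll": 0},
    {"hand": 1.0, "x": -0.006, "y": 0, "z": 0.13, "roll": 0},
    {"hand": 1.0, "x": -0.006, "y": 0, "z": 0.142, "roll": 0},
    {"hand": 1.0, "x": -0.006, "y": 0, "z": 0.147, "roll": 0},
    {"hand": 1.0, "x": -0.006, "y": 0, "z": 0.147, "roll": 0},
    {"hand": 1.0, "x": -0.006, "y": 0, "z": 0.147, "roll": 0},
  ],
)

```text
time: 21.03
tool_pos: [0.6108, 0.0059, 0.0113]
tcp_rot: [-0.219, 3.134, 0.0]
wrist_force: [0.1, 0.3, -0.7]
width: 0.098
grip_force: 39.2
```

>>> servo_tool(
  targets=[
    {"hand": 0.5, "x": 0, "y": 0, "z": 0, "roll": 0},
    {"hand": 0.45, "x": 0, "y": 0, "z": 0, "roll": 0},
    {"hand": 0.45, "x": 0, "y": 0, "z": 0, "roll": 0},
    {"hand": 0.45, "x": 0, "y": 0, "z": 0, "roll": 0},
  ],
)

```text
time: 21.37
tool_pos: [0.6113, 0.0048, 0.0114]
tcp_rot: [-0.217, 3.133, -0.0]
wrist_force: [0.3, 0.4, -0.9]
width: 0.274
grip_force: 0.0
```

>>> servo_tool(
  targets=[
    {"hand": 0.45, "x": 0, "y": 0, "z": -0.02, "roll": 0},
    {"hand": 0.45, "x": 0, "y": 0, "z": -0.06, "roll": 0},
    {"hand": 0.0, "x": 0, "y": 0, "z": -0.12, "roll": 0},
    {"hand": -0.4, "x": 0, "y": 0, "z": -0.18, "roll": 0},
    {"hand": -0.6, "x": 0, "y": 0, "z": -0.18, "roll": 0},
    {"hand": -0.6, "x": 0, "y": 0, "z": -0.18, "roll": 0},
  ],
)

```text
time: 21.87
tool_pos: [0.6135, 0.0046, 0.1047]
tcp_rot: [-0.216, 3.127, -0.001]
wrist_force: [-1.4, -0.1, -0.3]
width: 0.8
grip_force: 0.0
```

```bash
python3 -c "
from h import *
print(plan(.464,.107,.10,np.radians(109.4)))"
```

```text
[ 0.2681  0.2441  0.0074 -0.0638]
```

>>> servo_tool(
  targets=[
    {"hand": -0.6, "x": 0.06, "y": 0.05, "z": 0, "roll": -0.02},
    {"hand": -0.6, "x": 0.268, "y": 0.244, "z": 0, "roll": -0.064},
    {"hand": -0.6, "x": 0.268, "y": 0.244, "z": 0, "roll": -0.064},
    {"hand": -0.6, "x": 0.268, "y": 0.244, "z": 0, "roll": -0.064},
    {"hand": -0.6, "x": 0.268, "y": 0.244, "z": 0, "roll": -0.064},
    {"hand": -0.6, "x": 0.268, "y": 0.244, "z": 0, "roll": -0.064},
    {"hand": -0.6, "x": 0.268, "y": 0.244, "z": 0, "roll": -0.064},
    {"hand": -0.6, "x": 0.268, "y": 0.244, "z": 0, "roll": -0.064},
    {"hand": -0.6, "x": 0.268, "y": 0.244, "z": 0, "roll": -0.064},
  ],
  grip_force=60,
)

```text
time: 22.62
tool_pos: [0.4625, 0.1066, 0.1009]
tcp_rot: [-0.529, 3.096, -0.0]
wrist_force: [-0.1, 0.6, -0.8]
width: 0.799
grip_force: 0.0
```

```bash
python3 -c "
from h import *
T=tool();np.save('T10.npy',T);print(T[:3,3],plan(.464,.107,.003,np.radians(109.6)))
cv2.imwrite('pics/w10.png',read_camera('wrist')[:,:,::-1])"
```

```text
[0.46254707 0.10661695 0.10094115] [-0.0029 -0.0002  0.1959 -0.0011]
```

View pics/w10.png

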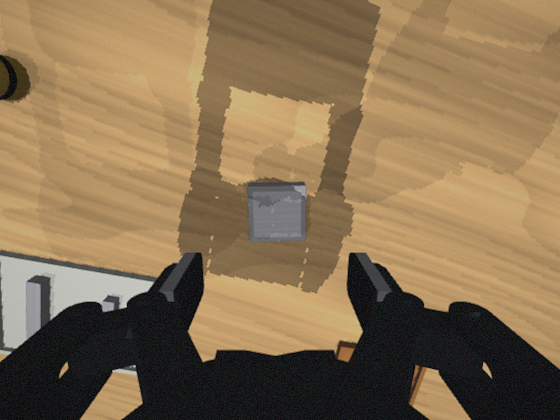

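The block is square between the fingers, its top face centred at (277,213). Two bars show in the white tray at lower left, both lying inside.

>>> servo_tool(
  targets=[
    {"hand": -0.6, "x": -0.005, "y": 0, "z": 0.05, "roll": 0},
    {"hand": -0.6, "x": -0.005, "y": 0, "z": 0.1, "roll": 0},
    {"hand": -0.6, "x": -0.005, "y": 0, "z": 0.155, "roll": 0},
    {"hand": -0.6, "x": -0.005, "y": 0, "z": 0.182, "roll": 0},
    {"hand": -0.6, "x": -0.005, "y": 0, "z": 0.193, "roll": 0},
    {"hand": -0.6, "x": -0.005, "y": 0, "z": 0.196, "roll": 0},
    {"hand": -0.6, "x": -0.005, "y": 0, "z": 0.196, "roll": 0},
    {"hand": -0.6, "x": -0.005, "y": 0, "z": 0.196, "roll": 0},
  ],
)

```text
time: 23.33
tool_pos: [0.4653, 0.108, 0.004]
tcp_rot: [-0.529, 3.095, -0.0]
wrist_force: [-0.4, 0.6, 0.5]
width: 0.803
grip_force: 0.0
```

>>> servo_tool(
  targets=[
    {"hand": 0.3, "x": 0, "y": 0, "z": 0, "roll": 0},
    {"hand": 0.3, "x": 0, "y": 0, "z": 0, "roll": 0},
    {"hand": 0.3, "x": 0, "y": 0, "z": 0, "roll": 0},
    {"hand": 0.3, "x": 0, "y": 0, "z": 0, "roll": 0},
    {"hand": 0.3, "x": 0, "y": 0, "z": 0, "roll": 0},
    {"hand": 0.3, "x": 0, "y": 0, "z": 0, "roll": 0},
    {"hand": 0.3, "x": 0, "y": 0, "z": 0, "roll": 0},
  ],
)

```text
time: 23.92
tool_pos: [0.4652, 0.1082, 0.0045]
tcp_rot: [-0.53, 3.093, -0.0]
wrist_force: [0.1, -0.7, 6.1]
width: 0.49
grip_force: 61.6
```

>>> servo_tool(
  targets=[
    {"hand": 0.3, "x": 0, "y": 0, "z": -0.02, "roll": 0},
    {"hand": 0.3, "x": 0, "y": 0, "z": -0.06, "roll": 0},
    {"hand": 0.3, "x": 0, "y": 0, "z": -0.11, "roll": 0},
    {"hand": 0.3, "x": 0, "y": 0, "z": -0.15, "roll": 0},
    {"hand": 0.3, "x": 0, "y": 0, "z": -0.16, "roll": 0},
    {"hand": 0.3, "x": 0, "y": 0, "z": -0.16, "roll": 0},
    {"hand": 0.3, "x": 0, "y": 0, "z": -0.16, "roll": 0},
  ],
)

```text
time: 24.5
tool_pos: [0.4633, 0.1079, 0.0826]
tcp_rot: [0.53, -3.096, 0.0]
wrist_force: [-0.6, 0.7, -2.5]
width: 0.492
grip_force: 62.0
```

```bash
python3 -c "
from h import *
print(plan(.5947,.2495,.083,np.radians(98.6)))
T=np.load('T10.npy');print(ray('wrist',[(277,213)],.016,T))"
```

```text
[-0.3421  0.1796 -0.0009  0.0602]
[[0.46362842 0.1076158  0.016     ]]
```

>>> servo_tool(
  targets=[
    {"hand": 0.3, "x": -0.05, "y": 0.03, "z": 0, "roll": 0.01},
    {"hand": 0.3, "x": -0.12, "y": 0.063, "z": 0, "roll": 0.02},
    {"hand": 0.3, "x": -0.18, "y": 0.095, "z": 0, "roll": 0.03},
    {"hand": 0.3, "x": -0.24, "y": 0.126, "z": 0, "roll": 0.04},
    {"hand": 0.3, "x": -0.3, "y": 0.158, "z": 0, "roll": 0.05},
    {"hand": 0.3, "x": -0.342, "y": 0.18, "z": 0, "roll": 0.06},
    {"hand": 0.3, "x": -0.342, "y": 0.18, "z": 0, "roll": 0.06},
    {"hand": 0.3, "x": -0.342, "y": 0.18, "z": 0, "roll": 0.06},
    {"hand": 0.3, "x": -0.342, "y": 0.18, "z": 0, "roll": 0.06},
  ],
)

```text
time: 25.25
tool_pos: [0.5929, 0.2488, 0.0802]
tcp_rot: [0.237, -3.128, 0.003]
wrist_force: [-0.1, -0.6, -3.2]
width: 0.497
grip_force: 62.0
```

```bash
python3 -c "
from h import *
T=tool();np.save('T11.npy',T);print(T[:3,3],plan(.5947,.2495,.0075,np.radians(98.6)))
cv2.imwrite('pics/w11.png',read_camera('wrist')[:,:,::-1])"
```

```text
[0.59289838 0.24880234 0.08024183] [-0.0045  0.001   0.1455  0.0004]
```

View pics/w11.png

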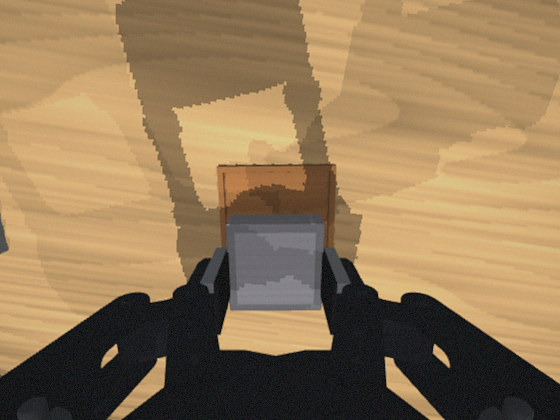

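The block is level above the wooden tray, whose near rim runs from (218,166) to (335,164).

```bash
python3 -c "
from h import *
T=np.load('T11.npy');P=ray('wrist',[(218,166),(335,164)],.008,T);d=P[1]-P[0];a=np.arctan2(d[1],d[0])-np.pi/2;c=P.mean(0)[:2]+.041*np.array([np.cos(a),np.sin(a)]);print(P,np.degrees(a),c,plan(*c,.0075,None,T))
print(ray('wrist',[(275,266)],T[2,3]-.004+.016,T))"
```

```text
[[0.5630695  0.20402713 0.008     ]
 [0.54955418 0.28305384 0.008     ]] 9.704957009133029 [0.59672508 0.25045205] [-0.0088  0.0023  0.1454  0.    ]
[[0.5908147  0.24795855 0.09224183]]
```

>>> servo_tool(
  targets=[
    {"hand": 0.3, "x": -0.01, "y": 0.003, "z": 0.04, "roll": 0},
    {"hand": 0.3, "x": -0.01, "y": 0.003, "z": 0.09, "roll": 0},
    {"hand": 0.3, "x": -0.01, "y": 0.003, "z": 0.125, "roll": 0},
    {"hand": 0.3, "x": -0.01, "y": 0.003, "z": 0.14, "roll": 0},
    {"hand": 0.3, "x": -0.01, "y": 0.003, "z": 0.145, "roll": 0},
    {"hand": 0.3, "x": -0.01, "y": 0.003, "z": 0.145, "roll": 0},
    {"hand": 0.3, "x": -0.01, "y": 0.003, "z": 0.145, "roll": 0},
  ],
)

```text
time: 25.88
tool_pos: [0.6001, 0.2517, 0.0111]
tcp_rot: [-0.236, 3.132, 0.0]
wrist_force: [-0.1, -0.1, -2.1]
width: 0.493
grip_force: 62.0
```

>>> servo_tool(
  targets=[
    {"hand": -0.1, "x": 0, "y": 0, "z": 0, "roll": 0},
    {"hand": -0.2, "x": 0, "y": 0, "z": 0, "roll": 0},
    {"hand": -0.2, "x": 0, "y": 0, "z": 0, "roll": 0},
    {"hand": -0.2, "x": 0, "y": 0, "z": 0, "roll": 0},
  ],
)

```text
time: 26.22
tool_pos: [0.6007, 0.2523, 0.0116]
tcp_rot: [-0.237, 3.131, 0.001]
wrist_force: [0.2, 0.5, 0.4]
width: 0.601
grip_force: 0.0
```

>>> servo_tool(
  targets=[
    {"hand": -0.2, "x": 0, "y": 0, "z": -0.02, "roll": 0},
    {"hand": -0.2, "x": 0, "y": 0, "z": -0.06, "roll": 0},
    {"hand": -0.2, "x": 0, "y": 0, "z": -0.12, "roll": 0},
    {"hand": -0.2, "x": 0, "y": 0, "z": -0.2, "roll": 0},
    {"hand": -0.2, "x": 0, "y": 0, "z": -0.28, "roll": 0},
    {"hand": -0.2, "x": 0.1, "y": 0.2, "z": -0.3, "roll": 0},
    {"hand": -0.2, "x": 0.2, "y": 0.4, "z": -0.3, "roll": 0},
    {"hand": -0.2, "x": 0.2, "y": 0.5, "z": -0.3, "roll": 0},
    {"hand": -0.2, "x": 0.2, "y": 0.5, "z": -0.3, "roll": 0},
    {"hand": -0.2, "x": 0.2, "y": 0.5, "z": -0.3, "roll": 0},
  ],
)

```text
time: 27.05
tool_pos: [0.4917, 0.4314, 0.1605]
tcp_rot: [-0.236, 3.131, 0.002]
wrist_force: [0.5, -0.2, -0.7]
width: 0.601
grip_force: 0.0
```

```bash
python3 -c "
from h import *
t=read_camera('top')[120:270,100:460,::-1]; s=read_camera('side')[140:360,160:420,::-1]
cv2.imwrite('pics/end.png',np.vstack([cv2.resize(cv2.convertScaleAbs(t,alpha=1.5),(720,300),interpolation=cv2.INTER_CUBIC),cv2.resize(s,(720,300))]))"
```

```text
(no output)
```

View pics/end.png

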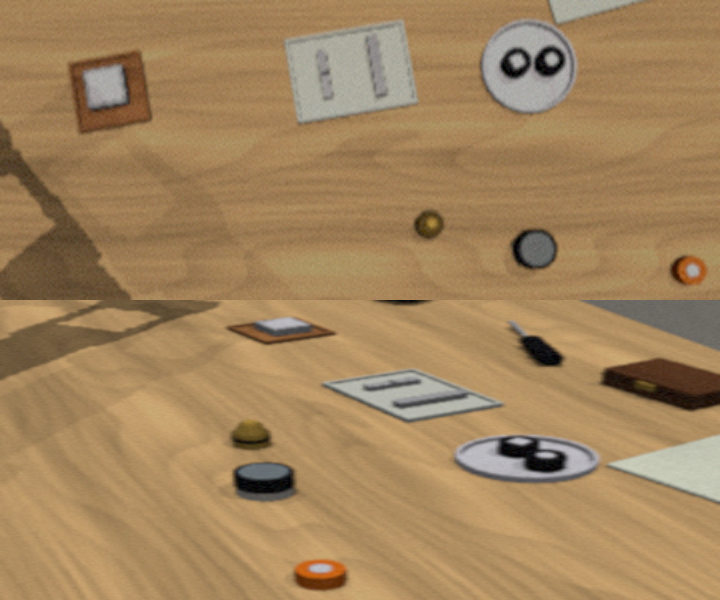

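The final views show the block flat in the wooden tray at (106,88), both bars flat in the white tray at (325,75) and (376,65), and both mounts flat in the dish at (515,63) and (549,61). The objective (429,224), loupe (536,249) and orange disc (690,270) are where they were.

```bash
python3 -c "
from workcell import ticket
print(ticket.finish_job())"
```

```text
the job is handed in; nothing more can be done
None
```

I handed the job in at about 27 s: the final pictures show both mounts in the round dish, both bars in the white tray and the block in the wooden tray, all lying flat, with the objective, loupe and orange disc not moved.

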